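# Lay out the tray for the next resin print

## Robot

A 7-joint arm with a two-finger parallel gripper is mounted at the origin on the work surface. World frame = base frame: x ahead of the robot, y to its left, z up, the work surface at z = 0. Lengths are in m, angles in rad, forces in N, time in s.
With the tool pointing down it reaches from about 0.425 to 0.95 m from the base axis. Payload 4.7 kg.
Tool frame: the origin (TCP) lies between the finger pads; the fingertips stand 25 mm ahead of it and the grasp point (between the pads) lies 6 mm ahead of it; x points along the fingers, z is the direction in which the jaws open and shut, and the axes are right-handed (so a half turn about x gives the same grasp; the last joint's range is limited). The gripper opens to 85 mm and grips with 20 to 120 N. Pads are 22 mm wide; open, the fingers measure 114 mm over their backs; the gripper's body (76 mm by 85 mm) begins 54 mm behind the grasp point. The pads swing forward as they close: fully open they stand 13 mm farther back than shut.
Start: joints at [1.319, 0.469, -0.049, 1.532, 0.024, 1.141, -0.082], TCP at [0.149, -0.658, 0.256] pointing down, gripper open.
Joint ranges: [-2.59, 2.59], [-0.33, 1.99], [-1.39, 1.29], [0.1, 2.45], [-1.04, 4.18], [0.21, 1.99], [-2.66, 2.66]. Speed limits (rad/s): [2.57, 2.57, 3.14, 3.14, 3.14, 3.14, 3.14].

## Interface

Orientations are given as a 3x3 rotation matrix whose columns are the frame's x, y, z axes.
In Python, from rig import * gives the robot as it stands. Calls block until the motion is done:
- movep(position, orientation): joint-space move of the TCP to a pose.
- move_l(position, attitude=None, feed=0.15, until_force=None): straight line of the TCP; attitude=None keeps the orientation; feed is the mean speed in m/s. With until_force (N) it stops when the force on the tool has changed by that much, and returns True; else False.
- move_joints(angles): joint-space move.
- command_gripper(opening, newtons=None): finger opening in m; newtons is the grip in N (None keeps the last); returns when the fingers have stopped.
- sleep(seconds).
- inverse_kinematics(position, orientation): joint angles nearest the present ones, or None.
- sense(): the state.
- camera(name): name is "scene" or "top" or "wrist"; returns (picture, depth): 420x560x3 uint8, red, green, blue; 420x560 float32, m along the optical axis (not along the pixel's ray), 0 where there is no reading.
- camera_params(name): a dict with "K" (3x3 intrinsics, pixels), "dist" ([k1, k2, p1, p2, k3] as OpenCV has them; the pictures are not rectified), "position" and "rotation" of the camera in the world; the wrist camera has in their place "tool_from_camera" (4x4, takes a point from camera to tool coordinates, whose origin is the TCP and whose axes are the tool frame's). Camera axes: x right, y down, z forward; pixel columns grow to the right and rows downward; lengths in m; the calibration is good to about 2 mm. A picture is of the moment at which its call begins: read the wrist's pose just before it. camera_params takes no time and is no camera call.
A pose or a line that the arm cannot do raises Unreachable and nothing moves.
- finish_job(): hands the job in, once; it reports no verdict.
The state is a dict: "time_s": time; "joint_pos": joint angles; "qd": joint speeds; "joint_efforts": joint torques, N m; "position": TCP position; "tcp_rot": TCP orientation; "wrist_force": force on the tool from outside, world axes, zero at the start; "ft_torque": the same for the moment, N m; "finger_gap": finger opening in m.
Only numpy, scipy, OpenCV 4.12 (cv2) and the standard library are available. Lean on these libraries where they do the work, as an engineer would, in place of code of your own. Each camera call takes 0.05 s, during which the arm holds its last target.

## Task

Lay out the white tray for the next print: stand the build platform squarely in the rectangle in the middle of the tray, its long side across the tray, and set the printed tooth upright in the middle of the platform's top face. Of the two identical canisters find the full one by lifting, and stand it in the middle of the ring at the end of the tray nearest the rectangular resin vat, so that it is between platform and vat; stand the clamp screw on its red knob in the middle of the ring at the other end. Leave the empty canister standing on the bench off the tray, and do not shift the glass cup.

Things in the scene. Friction and masses are not known exactly. Their poses are not given: they have to be found in the camera images.
- tray: flat white tray fixed to the bench, a slab 130 (its x) by 330 (its y) by 8 mm, no rim, lying with its long side roughly across the robot's front. Origin: centre of its underside; its top is 8 mm above the bench. Thin grey marks on it: a rectangle 104 (x) by 76 (y) mm about its centre, and two rings of 84 mm diameter centred on its long middle line at y = +110 and y = -110 mm
- vat: the resin vat: open rectangular black tank with an amber floor, 160 (196 over its two grips, its x) by 120 (y) by 40 mm high, fixed to the bench beyond one end of the tray (left or right, it changes; a round steel turntable, 130 mm across, stands beyond the other end). Origin: centre of its underside
- platform: the build platform: stepped black plastic block, 0.3 to 0.55 kg. Foot 80 (x) by 52 (y) by 16 mm; on it an upper block 54 (x) by 50 (y) mm reaching to 58 mm height, its flat dotted top face centred at x = +12, y = 0, z = 58 mm; a lower step (28 mm high) on the -x side. Origin: centre of the foot's underside, z up, x along the long side. Grip the upper block across y (50 mm)
- part: the printed tooth: white, on a flat base 34 (x) by 26 (y) by 6 mm; its crown is 26 (x) by 24 (y) mm with sides up to 26 mm and cusps to 33 mm height, 30 g. Origin: centre of its underside, z up. Grip across y (24 mm)
- canister_1: one of two identical closed canisters: upright cylinder, diameter 54, height 84 mm; bare metal below, black screw lid of the same diameter over the top 24 mm. Origin: centre of its underside, z up. One of the two is full (about 0.5 to 0.7 kg), the other empty (about 0.15 kg); which one changes from start to start, not visible, it can only be felt by lifting. Nothing spills. Grip across the diameter near the lid
- canister_2: one of two identical closed canisters: upright cylinder, diameter 54, height 84 mm; bare metal below, black screw lid of the same diameter over the top 24 mm. Origin: centre of its underside, z up. One of the two is full (about 0.5 to 0.7 kg), the other empty (about 0.15 kg); which one changes from start to start, not visible, it can only be felt by lifting. Nothing spills. Grip across the diameter near the lid
- clamp_screw: the clamp screw, standing on its round red knob (diameter 47, 20 mm high) with a plain steel stem of 12 mm diameter pointing up to 62 mm height, 70 to 120 g. Origin: centre of the knob's underside, z up. Grip the stem
- wash_cup: small open glass cup, 60 mm across the rim, 65 mm high, standing among the things; leave it where it is. Origin: centre of its underside
Not all that is in view belongs to the job. What is shaped like the part but green is not meant.

How it is judged:
At the end, for the whole second after the job is handed in: All upright, released, at rest: platform within 15 mm of tray centre (x, y) and 0.2 rad of square; tooth on its top face within 12 mm of the middle; full canister and clamp screw on the tray within 15 mm of the middle of the ring nearest the vat and the other ring; empty canister on the bench (x of platform in the frame of tray between -0.015 and 0.015 m and y of platform in the frame of tray between -0.015 and 0.015 m and z of platform in the frame of tray between 0.005 and 0.011 m and angle between the x axis of platform and the x axis of tray, either way round below 0.2 rad and x of part in the frame of platform between 0 and 0.024 m and y of part in the frame of platform between -0.012 and 0.012 m and z of part in the frame of platform between 0.055 and 0.061 m and angle between each of platform, part, canister_1, canister_2, clamp_screw's own z axis and vertical below 0.1 rad and linear speed of each of platform, part, canister_1, canister_2, clamp_screw below 0.02 m/s and angular speed of each of platform, part, canister_1, canister_2, clamp_screw below 0.2 rad/s and ((y of vat in the frame of tray above 0 m and x of canister_1 in the frame of tray between -0.015 and 0.015 m and y of canister_1 in the frame of tray between 0.095 and 0.125 m and z of canister_1 in the frame of tray between 0.005 and 0.011 m and contact force between canister_1 and tray above 3 N and x of clamp_screw in the frame of tray between -0.015 and 0.015 m and y of clamp_screw in the frame of tray between -0.125 and -0.095 m and z of clamp_screw in the frame of tray between 0.005 and 0.011 m and height (world z) of canister_2 below 0.004 m) or (y of vat in the frame of tray below 0 m and x of canister_1 in the frame of tray between -0.015 and 0.015 m and y of canister_1 in the frame of tray between -0.125 and -0.095 m and z of canister_1 in the frame of tray between 0.005 and 0.011 m and contact force between canister_1 and tray above 3 N and x of clamp_screw in the frame of tray between -0.015 and 0.015 m and y of clamp_screw in the frame of tray between 0.095 and 0.125 m and z of clamp_screw in the frame of tray between 0.005 and 0.011 m and height (world z) of canister_2 below 0.004 m) or (y of vat in the frame of tray above 0 m and x of canister_2 in the frame of tray between -0.015 and 0.015 m and y of canister_2 in the frame of tray between 0.095 and 0.125 m and z of canister_2 in the frame of tray between 0.005 and 0.011 m and contact force between canister_2 and tray above 3 N and x of clamp_screw in the frame of tray between -0.015 and 0.015 m and y of clamp_screw in the frame of tray between -0.125 and -0.095 m and z of clamp_screw in the frame of tray between 0.005 and 0.011 m and height (world z) of canister_1 below 0.004 m) or (y of vat in the frame of tray below 0 m and x of canister_2 in the frame of tray between -0.015 and 0.015 m and y of canister_2 in the frame of tray between -0.125 and -0.095 m and z of canister_2 in the frame of tray between 0.005 and 0.011 m and contact force between canister_2 and tray above 3 N and x of clamp_screw in the frame of tray between -0.015 and 0.015 m and y of clamp_screw in the frame of tray between 0.095 and 0.125 m and z of clamp_screw in the frame of tray between 0.005 and 0.011 m and height (world z) of canister_1 below 0.004 m))); the robot touches nothing.
It fails at once if the glass cup was shifted by more than 30 mm (distance of wash_cup from where it was at the start of the episode above 0.03 m).
It also fails if it takes over 141 s, if anything falls off the work surface, if the arm or the gripper's body presses on something with over 40 N, if the wrist force passes 120 N, or if a joint passes its speed limit or range.

## Working session

There is one attempt and no reset: what is moved stays moved. The work goes in short steps, each a Python script; the robot and the scene stay as the last script left them, time stands still between calls to the robot, and variables do not carry over. Pictures are saved under pics/ and viewed, and the job is handed in when it is done.

```bash
ls; mkdir -p pics; python3 - <<'E'
from rig import *
import cv2, numpy as np
for n in ["scene","top","wrist"]:
    s=sense(); im,d=camera(n); cv2.imwrite(f"pics/{n}0.png",im[:,:,::-1]); np.save(f"{n}0.npy",d)
    p=camera_params(n); print(n,{k:np.round(v,3).tolist() for k,v in p.items()}, d.min(), d.max())
print(s)
E
```

```text
pics
scene {'K': [[379.227, 0.0, 278.655], [0.0, 379.227, 210.608], [0.0, 0.0, 1.0]], 'dist': [-0.067, 0.0, 0.0, 0.0, 0.0], 'position': [0.849, -0.549, 0.496], 'rotation': [[0.826, 0.33, -0.458], [0.564, -0.466, 0.681], [0.011, -0.821, -0.571]]} 0.0 3.2339754
top {'K': [[397.533, 0.0, 283.216], [0.0, 397.533, 214.033], [0.0, 0.0, 1.0]], 'dist': [-0.047, 0.0, 0.0, 0.0, 0.0], 'position': [0.44, 0.032, 0.898], 'rotation': [[-0.016, -0.998, 0.06], [-0.999, 0.013, -0.038], [0.037, -0.061, -0.997]]} 0.0 1.7645422
wrist {'K': [[345.567, 0.0, 286.199], [0.0, 345.567, 210.369], [0.0, 0.0, 1.0]], 'dist': [-0.014, 0.0, 0.0, 0.0, 0.0], 'tool_from_camera': [[0.001, -0.327, 0.945, -0.116], [0.001, -0.945, -0.327, 0.083], [1.0, 0.001, -0.001, -0.0], [0.0, 0.0, 0.0, 1.0]]} 0.0 1.4920129
{'time_s': 0.1, 'joint_pos': array([ 1.31910257,  0.4693562 , -0.04862825,  1.53354862,  0.02409577,
        1.14101838, -0.0823329 ]), 'qd': array([-0.00103428, -0.00131146,  0.00083785, -0.00501496,  0.00159015,
       -0.00100864,  0.00078613]), 'joint_efforts': array([ 1.03215640e-03, -5.11512101e+01, -4.71749157e-02, -2.38386762e+01,
        1.07514227e-02,  4.38579285e-03, -1.47682374e-05]), 'position': array([ 0.14907525, -0.65784528,  0.25538047]), 'tcp_rot': array([[-4.26435591e-04,  9.75278761e-01,  2.20977727e-01],
       [ 1.69229571e-03,  2.20978135e-01, -9.75277294e-01],
       [-9.99998477e-01, -4.19332880e-05, -1.74469301e-03]]), 'wrist_force': array([-0.23277598,  0.56377475, -0.11701608]), 'ft_torque': array([-0.01256683, -0.01947265, -0.00088698]), 'finger_gap': 0.08519506509038856}
```

View pics/top0.png

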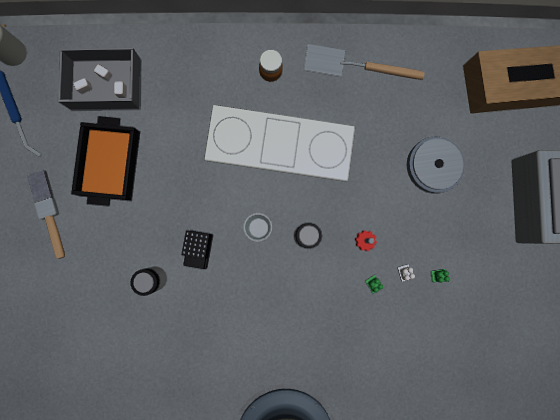

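View pics/scene0.png

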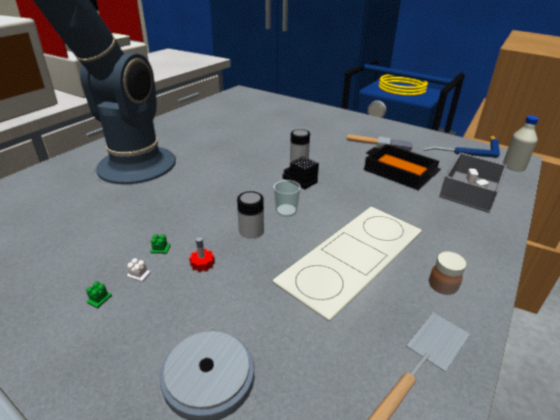

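The top view has +x up and +y left. It shows:
- Tray at about (280,142).
- Orange-floored vat at (106,162), at the +y end, with the turntable at (436,164).
- Canisters at (145,281) and (308,236), and the cup at (258,228).
- Platform at (197,249) and the screw at (366,241).
- White tooth at (406,272), with green decoys at (374,284) and (440,276). The white one is the part I need.

Next I'll take an enlarged crop and measure.

```bash
cat > h.py <<'E'
from rig import *
import cv2, numpy as np
def cloud(name,d,s=None):
    p=camera_params(name); h,w=d.shape
    u,v=np.meshgrid(np.arange(w),np.arange(h))
    n=cv2.undistortPoints(np.stack([u,v],-1).reshape(-1,1,2).astype(np.float64),np.array(p["K"]),np.array(p["dist"])).reshape(h,w,2)
    P=np.dstack([n*d[...,None],d])
    if name=="wrist":
        T=np.array(p["tool_from_camera"]); P=P@T[:3,:3].T+T[:3,3]
        return P@np.array(s["tcp_rot"]).T+np.array(s["position"])
    return P@np.array(p["rotation"]).T+np.array(p["position"])
def ray(name,uv,z):
    p=camera_params(name)
    n=cv2.undistortPoints(np.array(uv,float).reshape(-1,1,2),np.array(p["K"]),np.array(p["dist"])).reshape(-1,2)
    D=np.c_[n,np.ones(len(n))]@np.array(p["rotation"]).T; o=np.array(p["position"])
    return o+D*((z-o[2])/D[:,2])[:,None]
E
python3 - <<'E'
from h import *
im=cv2.imread("pics/top0.png"); d=np.load("top0.npy"); P=cloud("top",d)
g=im.astype(int); v0=d>0
hsv=cv2.cvtColor(im,cv2.COLOR_BGR2HSV)
print("bench z", np.median(P[330:380,60:200,2]))
def box(x0,x1,y0,y1): 
    m=np.zeros(d.shape,bool); m[y0:y1,x0:x1]=1; return m&v0
def rep(n,m):
    Q=P[m]; r=cv2.minAreaRect((Q[:,:2]*1000).astype(np.float32)); print(n,m.sum(),"ctr",np.round(r[0],1),"size",np.round(r[1],1),"ang",round(r[2],1),"z",np.round(np.percentile(Q[:,2],[2,50,98]),4),"mean",np.round(Q[:,:2].mean(0),4))
m=box(195,365,95,190)&(g.min(2)>130)
m=cv2.morphologyEx(m.astype(np.uint8),cv2.MORPH_CLOSE,np.ones((5,5)))>0
rep("tray",m)
# tray via contour pixels and ray at z=8mm
c=max(cv2.findContours(m.astype(np.uint8),cv2.RETR_EXTERNAL,2)[0],key=cv2.contourArea)
W=ray("top",c.reshape(-1,2),0.008)[:,:2]*1000; r=cv2.minAreaRect(W.astype(np.float32)); print("tray ray",r, cv2.boxPoints(r).round(1).tolist())
for n,b,zl,zh in [("can left",(120,175,255,305),.075,.1),("can right",(285,330,215,260),.075,.1),("plat",(175,220,225,275),.05,.07),("plat all",(175,220,225,275),.008,.07),("plat step",(175,220,225,275),.02,.035),("plat foot",(175,220,225,275),.008,.02),("screw all",(350,385,225,258),.01,.03),("screw stem",(350,385,225,258),.045,.08),("tooth",(392,422,258,288),.015,.05),("tooth all",(392,422,258,288),.003,.05),("g1",(360,388,270,298),.01,.05),("g2",(425,455,262,290),.01,.05),("cup",(238,278,205,245),.02,.08)]:
    mm=box(*b)&(P[...,2]>zl)&(P[...,2]<zh)
    if mm.sum()>4: rep(n,mm)
    else: print(n,"none")
big=cv2.resize(im[205:310,120:330],None,fx=3.8,fy=3.8,interpolation=cv2.INTER_CUBIC); cv2.imwrite("pics/cropA.png",big)
big=cv2.resize(im[220:305,340:470],None,fx=6,fy=6,interpolation=cv2.INTER_CUBIC); cv2.imwrite("pics/cropB.png",big)
E
```

```text
bench z 0.00022301543946318114
tray 7961 ctr [582.   14.2] size [330.6 285. ] ang 80.7 z [0.0043 0.0075 0.0109] mean [0.6568 0.0032]
tray ray ((657.770751953125, 2.1507720947265625), (328.0187072753906, 127.9549331665039), 80.96305084228516) [[568.7999877929688, -149.8000030517578], [695.2000122070312, -169.89999389648438], [746.7000122070312, 154.10000610351562], [620.2999877929688, 174.1999969482422]]
can left 581 ctr [356.  285.5] size [53.9 52.7] ang 88.3 z [0.0787 0.0843 0.0872] mean [0.3563 0.2845]
can right 535 ctr [445. -51.] size [52.  51.4] ang 89.3 z [0.0809 0.084  0.0868] mean [ 0.4447 -0.0509]
plat 631 ctr [431.2 185.8] size [50.5 54.3] ang 78.9 z [0.0545 0.0579 0.0607] mean [0.4312 0.1852]
plat all 965 ctr [420.  187.8] size [52.8 79.1] ang 78.7 z [0.0131 0.0568 0.0605] mean [0.4211 0.1846]
plat step 234 ctr [419.  186.1] size [47.1 78.1] ang 77.7 z [0.0225 0.0278 0.0327] mean [0.3958 0.1895]
plat foot 71 ctr [420.3 187.6] size [52.7 78.5] ang 78.4 z [0.0087 0.0152 0.0186] mean [0.4119 0.172 ]
screw all 254 ctr [ 433.5 -185.2] size [42.4 43.5] ang 79.2 z [0.0133 0.0198 0.0235] mean [ 0.4336 -0.1834]
screw stem 31 ctr [ 433.6 -185.8] size [10.8  9.5] ang 34.4 z [0.0463 0.0608 0.0641] mean [ 0.4338 -0.1851]
tooth 143 ctr [ 358.3 -276.3] size [27.1 24.1] ang 18.3 z [0.018  0.0295 0.0341] mean [ 0.3586 -0.2743]
tooth all 212 ctr [ 357.7 -285.5] size [59.9 56.3] ang 1.3 z [0.0031 0.0256 0.034 ] mean [ 0.3594 -0.2739]
g1 148 ctr [ 334.5 -202.5] size [26.3 23.5] ang 32.4 z [0.0138 0.0295 0.0345] mean [ 0.3356 -0.2006]
g2 160 ctr [ 349.7 -354.1] size [24.6 26.3] ang 9.2 z [0.0124 0.0291 0.0338] mean [ 0.3502 -0.3518]
cup 290 ctr [463.5  54.1] size [56.7 56.6] ang 89.2 z [0.0223 0.058  0.0668] mean [0.4658 0.0553]
```

```bash
sleep 1
```

```text
(no output)
```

View pics/cropA.png

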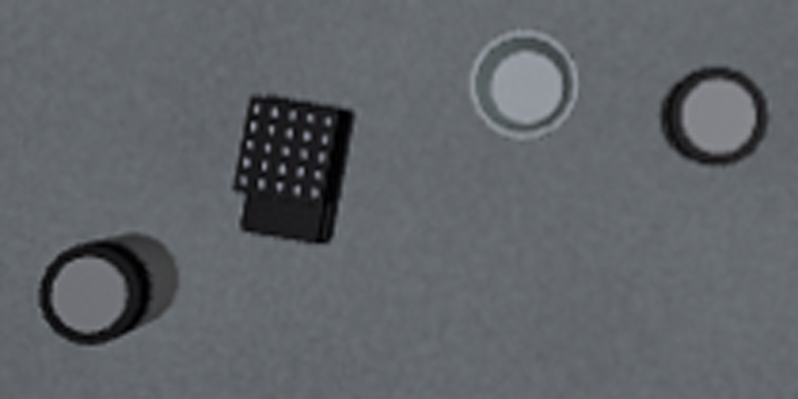

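View pics/cropB.png

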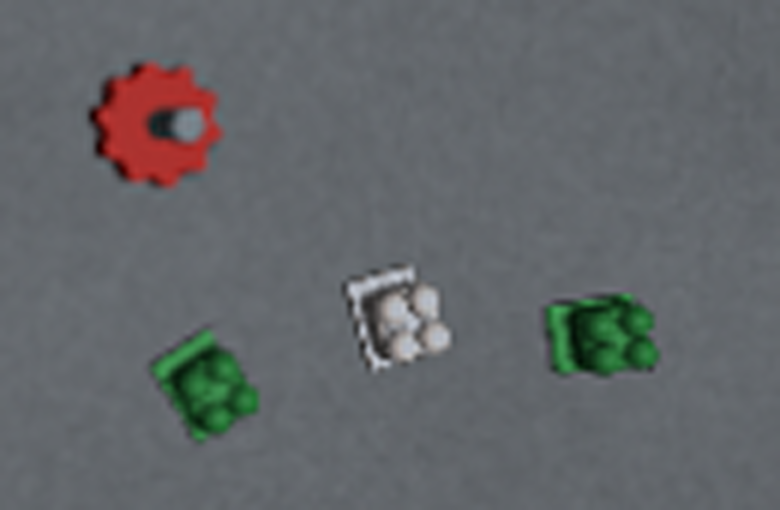

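The shapes are confirmed: the white tooth is at crop B (400,315) and both decoys are green. The measured sizes match the ones given, so I'm starting with the platform.

```bash
cat >> h.py <<'E'
def R(deg):
    a=np.radians(deg); x=np.array([0,0,-1.]); z=np.array([np.cos(a),np.sin(a),0]); return np.c_[x,np.cross(z,x),z]
YAW=-9.04
C=np.array([0.6578,0.0022]); a=np.radians(YAW)
TX=np.array([np.cos(a),np.sin(a)]); TY=np.array([-np.sin(a),np.cos(a)])
RV=C+.11*TY; RO=C-.11*TY
HI=0.24
def st(msg=""):
    s=sense(); print(msg,"t",round(s["time_s"],1),"p",np.round(s["position"],4),"F",np.round(s["wrist_force"],2),"gap",round(s["finger_gap"],4)); return s
def pick(xy,deg,gz,opening,N):
    command_gripper(opening) if abs(sense()["finger_gap"]-opening)>.004 else None
    movep([*xy,HI],R(deg)); move_l([*xy,gz+.006+.03],feed=.25)
    move_l([*xy,gz+.006],feed=.08); st("at")
    command_gripper(0.0,N); st("gripped")
def place(xy,deg,gz,dz,opening,lift=0.10):
    z=gz+.006+dz
    movep([*xy,HI],R(deg)); move_l([*xy,z+.02],feed=.2)
    move_l([*xy,z+.003],feed=.06)
    h=move_l([*xy,z-.004],feed=.02,until_force=4); st(f"contact {h}")
    command_gripper(opening); move_l([*xy,z+lift],feed=.2); st("off")
def snap(n,tag):
    s=sense(); im,d=camera(n); cv2.imwrite(f"pics/{n}{tag}.png",im[:,:,::-1]); np.save(f"{n}{tag}.npy",d); return s,im,d
E
python3 - <<'E'
from h import *
print(RV,RO)
xy=np.array([.4314,.1856])
pick(xy,-101.3,.042,.075,80)
move_l([*xy,.12],feed=.15); st("lift")
move_l([*xy,HI],feed=.3)
place(C+.012*TX,YAW-90,.042,.008,.075)
snap("scene","1"); snap("top","1")
E
```

```text
[0.67508364 0.11083368] [ 0.64051636 -0.10643368]
at t 4.9 p [0.4319 0.1858 0.0487] F [-0.6   0.3   0.12] gap 0.0753
gripped t 5.2 p [0.432  0.1855 0.0489] F [-0.74 -1.2   6.38] gap 0.0489
lift t 5.8 p [0.4308 0.185  0.1194] F [ 0.21  0.49 -3.33] gap 0.049
contact True t 9.2 p [6.704e-01 4.000e-04 5.700e-02] F [-1.14  0.06  5.17] gap 0.049
off t 10.2 p [0.6689 0.     0.155 ] F [-0.21 -0.53 -0.96] gap 0.0747
```

```bash
python3 - <<'E'
from h import *
xy=np.array([.445,-.051])
s=sense()["position"]; move_l([s[0],s[1],HI],feed=.3)
pick(xy,-90,.062,.080,60)
f0=sense()["wrist_force"]
move_l([*xy,.10],feed=.06); sleep(.4); 
for _ in range(3): st("lift"); sleep(.1)
E
```

```text
at t 13.2 p [ 0.4453 -0.051   0.0683] F [ 0.21 -0.45  0.18] gap 0.08
gripped t 13.5 p [ 0.4455 -0.0512  0.0689] F [-1.84  0.04  4.97] gap 0.0531
lift t 14.6 p [ 0.4449 -0.0509  0.0998] F [ 0.63  0.8  -1.47] gap 0.0529
lift t 14.7 p [ 0.445  -0.051   0.0999] F [ 0.07 -0.22 -0.86] gap 0.0532
lift t 14.8 p [ 0.445 -0.051  0.1  ] F [ 0.07  0.12 -2.35] gap 0.0529
```

View pics/top1.png

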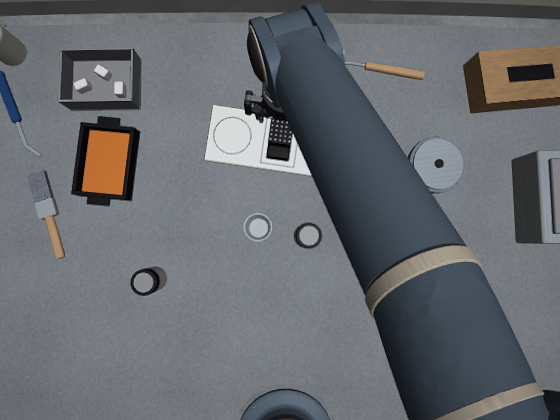

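At about 1.5 N the right canister is the empty one, so I'm setting it back in place. Next I lift the left one, and place it only if its weight reads above 3.5 N.

```bash
python3 - <<'E'
from h import *
xy=np.array([.445,-.051])
move_l([*xy,.0705],feed=.08); h=move_l([*xy,.066],feed=.02,until_force=3); st(f"down {h}")
command_gripper(.08); move_l([*xy,HI],feed=.25)
xy=np.array([.356,.285])
ang=-90
pick(xy,-51.5,.062,.080,80)   # jaw across radial
move_l([*xy,.10],feed=.06); sleep(.4)
F=[]
for _ in range(5): F.append(sense()["wrist_force"][2]); sleep(.1)
print("Fz",np.round(F,2))
if np.mean(F)<-3.5:
    move_l([*xy,HI],feed=.25)
    place(RV,YAW,.062,.008,.080,.12)
E
```

```text
down True t 15.6 p [ 0.4454 -0.0509  0.0689] F [-0.39  0.16  6.  ] gap 0.0532
at t 19.4 p [0.3561 0.2852 0.0683] F [ 0.42 -0.81 -0.21] gap 0.0799
gripped t 19.8 p [0.3564 0.2851 0.0689] F [-0.5  -1.24  7.2 ] gap 0.0527
Fz [-5.96 -5.43 -6.61 -5.18 -5.35]
contact True t 25.0 p [0.6756 0.1111 0.077 ] F [0.09 0.79 6.2 ] gap 0.0525
off t 26.1 p [0.6744 0.1102 0.1947] F [-0.44  1.02 -0.66] gap 0.0798
```

The left canister reads about 5.7 N, so it is the full one, and it's placed. The screw is next, then the tooth.

```bash
python3 - <<'E'
from h import *
s=sense()["position"]; move_l([s[0],s[1],HI],feed=.3)
xy=np.array([.4335,-.1853])
pick(xy,-23,.045,.050,40)
move_l([*xy,.12],feed=.1); st("lift")
move_l([*xy,HI],feed=.25)
place(RO,YAW,.045,.008,.040,.12)
s=sense()["position"]; move_l([s[0],s[1],HI],feed=.3)
movep([.45,-.30,.26],R(-72))
snap("top","2"); snap("scene","2"); s,im,d=snap("wrist","2")
P=cloud("wrist",d,s)
m=(P[...,2]>.012)&(P[...,2]<.05)&(np.hypot(P[...,0]-.358,P[...,1]+.276)<.035)
r=cv2.minAreaRect((P[m][:,:2]*1000).astype(np.float32)); print(m.sum(),r,P[m].mean(0))
P=cloud("top",np.load("top2.npy"))
E
```

```text
at t 29.6 p [ 0.4337 -0.1853  0.0512] F [ 0.73 -0.29  0.06] gap 0.0501
gripped t 30.0 p [ 0.4339 -0.1854  0.0514] F [-0.51 -0.32  3.92] gap 0.0108
lift t 30.8 p [ 0.4329 -0.1854  0.1195] F [-0.17  0.41 -0.72] gap 0.0105
contact True t 34.0 p [ 0.6411 -0.1063  0.0595] F [-0.36 -0.72  5.16] gap 0.0106
off t 35.2 p [ 0.6397 -0.1068  0.1778] F [ 0.51  0.16 -1.17] gap 0.04
555 ((356.89569091796875, -278.53240966796875), (25.639057159423828, 23.956327438354492), 14.999805450439453) [ 0.35933131 -0.27851704  0.02651954]
```

View pics/top2.png

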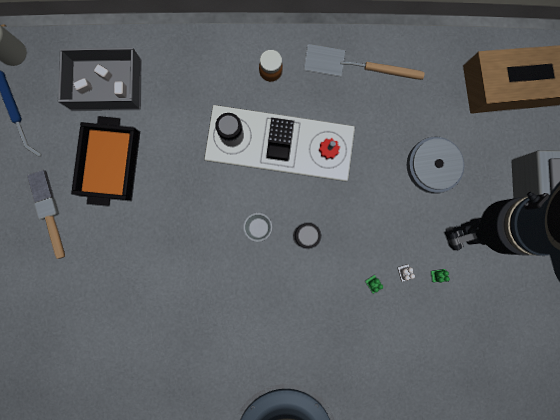

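View pics/wrist2.png

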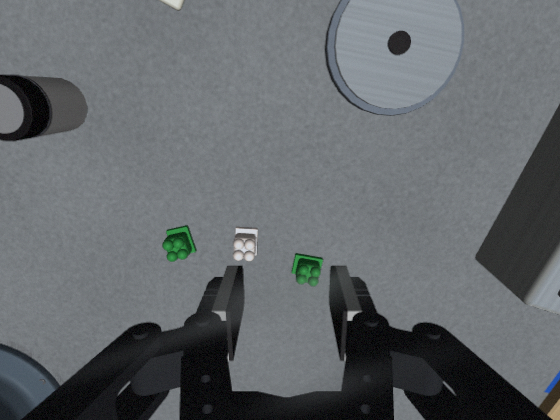

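In the top view the canister, platform and screw sit in their marks at (229,127), (280,138) and (329,149). The wrist view shows the white tooth at (245,245), between the two green decoys at (178,243) and (307,268). I'll measure the platform top, then move the tooth.

```bash
cat > chk.py <<'E'
from h import *
def rep(tag):
    P=cloud("top",np.load(f"top{tag}.npy"))
    def f(n,c,r,lo,hi):
        m=(np.hypot(P[...,0]-c[0],P[...,1]-c[1])<r)&(P[...,2]>lo)&(P[...,2]<hi); Q=P[m]
        if len(Q)<5: print(n,"none"); return
        r=cv2.minAreaRect((Q[:,:2]*1000).astype(np.float32)); w=np.array(r[0])/1000
        print(n,"w",w.round(4),"tray",np.round([(w-C)@TX,(w-C)@TY],4),"size",np.round(r[1],1),"ang",round(r[2],1),"zmed",np.median(Q[:,2]).round(4)); return w
    w=f("plat top",C+.012*TX,.05,.058,.073); f("plat all",C,.055,.012,.075); f("canF",RV,.045,.083,.1); f("knob",RO,.04,.02,.035); f("stem",RO,.04,.06,.08)
    f("canE",(.445,-.051),.05,.075,.1); f("cup",(.4635,.0541),.05,.02,.08); f("tooth",C+.012*TX,.04,.08,.11); return w
if __name__=="__main__":
    import sys; rep(sys.argv[1])
E
python3 chk.py 2; python3 - <<'E'
from h import *
from chk import rep
w=rep("2"); print(np.linalg.norm(w-(C+.012*TX)))
assert np.linalg.norm(w-(C+.012*TX))<.012
xy=np.array([.3575,-.2775])
pick(xy,-73.5,.026,.045,25)
move_l([*xy,.10],feed=.1); st("lift"); 
move_l([*xy,HI],feed=.25)
snap("wrist","3")
place(w,YAW-60,.026,.0665,.045,.15)
s=sense()["position"]; move_l([s[0],s[1],.3],feed=.3)
movep([.45,-.30,.3],R(-72))
snap("top","4"); snap("scene","4")
rep("4")
E
```

```text
plat top w [0.6679 0.0018] tray [0.01   0.0012] size [50.  54.3] ang 81.5 zmed 0.0655
plat all w [ 0.6517 -0.0076] tray [-0.0045 -0.0107] size [74.9 83.6] ang 81.4 zmed 0.0641
canF w [0.6742 0.1117] tray [-0.001   0.1108] size [53.2 53. ] ang 34.6 zmed 0.0917
knob w [ 0.6395 -0.1079] tray [-0.0008 -0.1117] size [46.4 43.9] ang 24.2 zmed 0.0274
stem w [ 0.6393 -0.1075] tray [-0.001  -0.1112] size [11.  12.1] ang 85.0 zmed 0.0695
canE w [ 0.445  -0.0489] tray [-0.2021 -0.0839] size [51.7 51.5] ang 88.9 zmed 0.0839
cup w [0.4635 0.0539] tray [-0.2     0.0206] size [56.5 56.7] ang 88.9 zmed 0.0585
tooth none
plat top w [0.6679 0.0018] tray [0.01   0.0012] size [50.  54.3] ang 81.5 zmed 0.0655
plat all w [ 0.6517 -0.0076] tray [-0.0045 -0.0107] size [74.9 83.6] ang 81.4 zmed 0.0641
canF w [0.6742 0.1117] tray [-0.001   0.1108] size [53.2 53. ] ang 34.6 zmed 0.0917
knob w [ 0.6395 -0.1079] tray [-0.0008 -0.1117] size [46.4 43.9] ang 24.2 zmed 0.0274
stem w [ 0.6393 -0.1075] tray [-0.001  -0.1112] size [11.  12.1] ang 85.0 zmed 0.0695
canE w [ 0.445  -0.0489] tray [-0.2021 -0.0839] size [51
[... 490 characters left out ...]
.5  -0.28] gap 0.0453
plat top w [0.6683 0.0018] tray [0.0104 0.0012] size [49.9 55.2] ang 81.5 zmed 0.0655
plat all w [ 0.6547 -0.004 ] tray [-0.0021 -0.0066] size [67.1 80.2] ang 81.8 zmed 0.063
canF w [0.6745 0.1109] tray [-0.0006  0.11  ] size [52.8 52.7] ang 9.7 zmed 0.0917
knob w [ 0.6396 -0.108 ] tray [-0.0007 -0.1117] size [45.7 44.3] ang 26.3 zmed 0.0274
stem w [ 0.6392 -0.1078] tray [-0.0011 -0.1116] size [11.4 11.1] ang 7.6 zmed 0.069
canE w [ 0.4449 -0.0491] tray [-0.2022 -0.0841] size [52.2 51.5] ang 88.4 zmed 0.084
cup w [0.4635 0.054 ] tray [-0.2     0.0206] size [56.6 56.7] ang 89.4 zmed 0.0572
tooth w [0.6669 0.0033] tray [0.0088 0.0025] size [26.7 23.8] ang 19.0 zmed 0.0953
```

View pics/scene4.png

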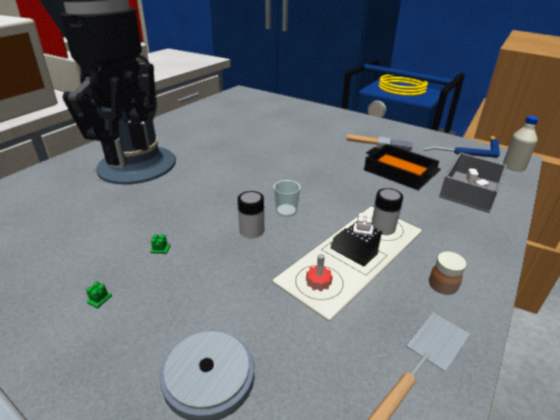

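View pics/top4.png

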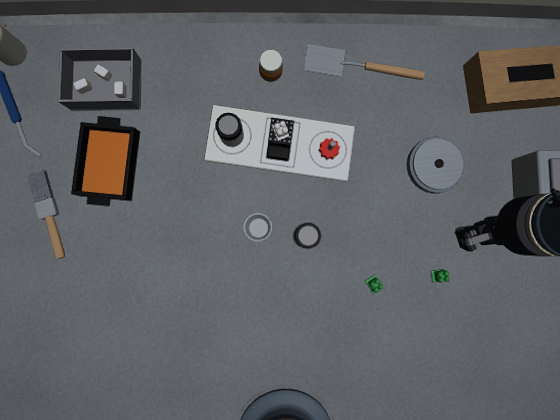

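Everything stands in place. The "plat all" figure picked up stray points, but the clean top-face fit puts the platform origin at about (-2, +1) mm in the tray frame. I'm handing in.

```bash
python3 -c "
from h import *
st(); print(finish_job())"
```

```text
t 46.8 p [ 0.451  -0.2987  0.3001] F [0.22 0.18 0.76] gap 0.0453
the job is handed in; nothing more can be done
None
```

I laid out the tray as asked and handed the job in at 46.8 s of the 141 s allowed. The interface gives no verdict, so the figures below come from my last top-camera check.

| Item | Where it ended up | Limit |
|---|---|---|
| Platform | about 2 mm from tray centre, about 0.01 rad off square | 15 mm, 0.2 rad |
| Tooth | about 2 mm from the middle of the platform's top face, upright | 12 mm |
| Full canister | within about 1 mm of the middle of the ring by the vat | 15 mm |
| Clamp screw | on its knob, about 2 mm from the middle of the other ring | 15 mm |
| Empty canister | on the bench, set down about 2 mm from where it stood | off the tray |
| Glass cup | no measurable shift | 30 mm |

- **Which canister was full:** the left one read about 5.7 N when lifted and the right one about 1.5 N, so the left one went on the tray.
- **One check disagreed:** the rough whole-platform outline came out oversized, up to about 84 mm by 75 mm against the real 80 by 52 mm. Its centre was up to 11 mm off, most likely because stray points from the tray or its neighbours were included. I went by the fit to the top face instead, which came out at the right size and height.

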